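# Close up the colony reader and start the count

### The job

Get the colony reader ready and start it with a fingertip; nothing needs to be gripped. Push the blue-fronted tray with the petri dish fully home, and slide the black shutter all the way across so that it covers the window above the dish. Only when both are shut, press the green start button on the separate grey pod all the way down and let it come up again. The dish must stay seated in its tray, never lifted out, and everything else on the bench stays where it is.

Things in the scene. Friction and masses are not known exactly. Their poses are not given: they have to be found in the camera images.
- reader: Colony reader, a fixed low white case 200 (x, front to back) x 250 (y, width) x 85 mm high. Origin: centre of its underside, on the bench. Its front faces its own -x (towards the robot); it stands turned by up to about 0.25 rad. The tray bay is in its right half (own -y); on its flat top a window (82 mm square) looks down on the bay, and the shutter runs across the top, 87 to 113 mm above the bench.
- tray (a joint): How far the dish tray is pushed in along the reader's own +x (m). 0 = fully out (as it starts), 0.09 = fully home. It slides with about 1.5 N of friction, stays where it is left and has a hard stop at 0.09; no latch.
- tray_front (a point): Centre of the outer face of the tray's blue front panel, 51 mm above the bench. The panel is 124 mm wide (reader's y), 60 mm high (13 to 73 mm above the bench) and 14 mm thick; push it along the reader's +x. The axes are those of the reader. When shut, this face stands 16 mm in front of the case. The dish sits behind the panel.
- tray_floor (a point): Centre of the tray's inner floor, 21 mm above the bench, where the dish sits. The floor is 102 mm square inside rims 15 mm high. Axes as the reader's.
- dish: Closed petri dish with purple medium, 92 mm across, 16 mm high, about 40 g, loose in the tray. Origin: centre of its underside.
- shutter (a joint): How far the shutter is slid open along the reader's own +y (m). 0 = covers the window fully, 0.115 = fully open. Slides with about 1.5 N of friction, stays where it is left, hard stop at 0; no latch.
- shutter_edge (a point): Centre of the shutter's yellow end face (its own +y end), 100 mm above the bench. The shutter is a black block 110 (x) x 104 (y) x 26 mm high riding 2 mm above the reader's top; push this face along the reader's -y. Axes as the reader's.
- window (a point): Centre of the window in the top of the reader, 85 mm above the bench; 20 mm in front of and 55 mm to the right (-y) of the middle of the case. The dish lies under it when the tray is home.
- pod: Grey start pod, a fixed block 100 x 90 x 30 mm high, standing left or right of the reader's front. Origin: centre of its underside.
- start (a joint): Travel of the green start button (m). 0 = up, 0.006 = fully down; springs back. Fully down takes about 4.5 N.
- start_top (a point): Centre of the top face of the green button, 40 mm across, in the middle of the pod, 52 mm above the bench when up; pushed straight down.
- stack_a: Stack of four petri dishes, 92 mm across, 64 mm high, loose, on the other side of the reader's front from the pod. Origin: centre of the underside. Bystander.
- stack_b: Stack of two petri dishes, 92 mm across, 32 mm high, loose. Origin: centre of the underside. Bystander.
- bottle: Amber reagent bottle, 56 mm across, 120 mm high, blue cap. Origin: centre of the underside. Bystander.
- keypad: Black number keypad, 130 x 90 x 19 mm. Origin: centre of the underside. Bystander.
- marker: Blue marker pen with a white cap, 120 x 16 x 16 mm, lying along its own x. Origin: its middle, underside. Bystander.
- beaker: Glass beaker, 68 mm across, 80 mm high. Origin: centre of the underside. Bystander.
Things that resemble listed ones, but are neither listed nor needed, are in the scene too. What is shaped like the dish but turquoise or yellow is not meant.

How it is judged:
By the outcome, as a careful person would: the job done as asked, in the order asked, and still so for the second after the job is handed in, with the robot touching nothing.
It also fails if it takes over 58 s, if anything falls off the work surface, if the arm or the gripper's body presses on something with over 40 N, if the wrist force passes 120 N, or if a joint passes its speed limit or range.

### The arm

A 6-joint arm with a two-finger parallel gripper is mounted at the origin on the work surface. World frame = base frame: x ahead of the robot, y to its left, z up, the work surface at z = 0. Lengths are in m, angles in degrees, forces in N, time in s.
With the tool pointing down it reaches from about 0.4 to 0.825 m from the base axis. Payload 7 kg.
Tool frame: the origin (TCP) lies midway between the tips of the shut fingers; the grasp point (between the pads) lies r.grasp_offset behind it (r.grasp_offset is the distance from the TCP to the grasp point, in m); x points along the fingers, z is the direction in which the jaws open and shut, and the axes are right-handed (so a half turn about x gives the same grasp; the last joint's range is limited). The gripper opens to 88 mm and grips with 3 to 60 N. Pads are 19 mm wide; open, the fingers measure 130 mm over their backs; the gripper's body (78 mm by 193 mm) begins 47 mm behind the grasp point.
Start: joints at [-58.092, 20.546, 0.682, 0, -70.136, -16.507], TCP at [0.179, -0.651, 0.227] pointing down, gripper open.
Joint ranges: [-176.03, 176.03], [-82.01, 121.73], [-58.28, 71.71], [-173.87, 95.51], [-174.79, -0.11], [-173.66, 173.66]. Speed limits (degrees/s): [136.94, 136.94, 172.46, 180, 180, 180].

### API

Orientations are given as [roll, pitch, yaw] about the fixed x, y, z axes, in that order (R = Rz(yaw) Ry(pitch) Rx(roll)).
In Python, from plant import readout, vision, close_job, r gives the robot as it stands.
- The arm moves only by the shell command python3 -m handwheel 'ROWS' [OPENING] [FORCE]. ROWS is JSON, a list that holds one entry, the list of rows, each a list of 4 numbers: the shift along the world's x, y, z in units of 40 mm (1.0 is 40 mm), then the turn about the world's z in units of 5 degrees (1.0 is 5 degrees). In form: [[[tx, ty, tz, roll], ...]]. A call has 1 to 8 rows; each row shifts and turns the pose as measured when the row begins; what a row does not reach is not made up. A row lasts 1/10 s, in which the tool goes at most 50 mm and 8.59 degrees, less where a joint would pass 70% of its speed; a pose out of reach is approached as far as the arm can. A call is refused whole if a number of a shift passes 1 or a number of a turn 1, either way. A call with a gripper value outside its range is refused whole. OPENING is the finger opening in mm, from 0 to 87.6, set as the call begins (- or left out, the last holds). The fingers move at their own pace and stop on an object; FORCE is the grip in N (left out, the last holds). Time passes only in rows, so rows that do not move let the fingers close. It gives the time, the measured TCP pose, the force and the opening at its end, in the units of the state.
- readout.get_state(): the state, without advancing time (a new reading comes with each control period).
- vision.capture(name): name is "side" or "top" or "wrist"; returns the picture (400x640x3 uint8, blue, green, red); there is no depth.
- vision.get_calibration(name): a dict with "intrinsics" (3x3 intrinsics, pixels), "dist" ([k1, k2, p1, p2, k3] as OpenCV has them; the pictures are not rectified), "pose" (4x4, takes a point from camera to world coordinates). Camera axes: x right, y up, looking along -z (the intrinsics and any distortion apply to the point x, -y, -z); pixel columns grow to the right and rows downward; lengths in m; the calibration is good to about 2 mm. A picture is of the moment at which its call begins: read the wrist's pose just before it. get_calibration takes no time and is no camera call; for the wrist camera it gives the pose at the moment of the call.
- close_job(): hands the job in, once; it reports no verdict.
The state is a dict: "time_s": time; "joints": joint angles; "qd": joint speeds; "joint_torque": joint torques, N m; "tcp_pos": TCP position; "eef_rot": TCP orientation; "contact_force": force on the tool from outside, world axes, zero at the start; "moment": the same for the moment, N m; "gripper_width": finger opening in m.
Only numpy, scipy, OpenCV 4.12 (cv2) and the standard library are available. Lean on these libraries where they do the work, as an engineer would, in place of code of your own. Each camera call takes 0.05 s, during which the arm holds its last target.

## Working session

There is one attempt and no reset: what is moved stays moved. The work goes in short steps, Python scripts to look and compute and a shell command to move; the robot and the scene stay as the last step left them, time stands still between calls to the robot, and variables do not carry over. Pictures are saved under pics/ and viewed, and the job is handed in when it is done.

```bash
ls; mkdir -p pics
python3 - <<'E'
from plant import readout, vision, r
import cv2
s=readout.get_state(); print(s)
for n in("side","top"):
    cv2.imwrite(f"pics/{n}0.png",vision.capture(n))
    c=vision.get_calibration(n); print(n,c)
print(r.grasp_offset)
E
```

```text
pics
{'time_s': 0.0, 'joints': array([-5.80908890e+01,  2.05909922e+01,  6.32976724e-01, -2.05460251e-02,
       -7.01363783e+01, -1.65076098e+01]), 'qd': array([-0.06217426, -0.02328457,  0.06771036,  0.00530181,  0.06321295,
        0.09917069]), 'joint_torque': array([-5.86418191e-04, -5.82717741e+01,  2.93056029e+01,  6.99729234e+00,
        6.87827225e-03, -1.08739914e-04]), 'tcp_pos': array([ 0.17911504, -0.6502807 ,  0.2256203 ]), 'eef_rot': array([  4.94512969,  89.90364974, 110.3396338 ]), 'contact_force': array([-0.6523782 ,  0.73018325,  0.15915257]), 'moment': array([-0.0161165 , -0.01406467, -0.0131804 ]), 'gripper_width': 0.08741343286557544}
side {'intrinsics': array([[373.19826167,   0.        , 316.76135075],
       [  0.        , 373.19826167, 197.57503424],
       [  0.        ,   0.        ,   1.        ]]), 'dist': array([-0.0617056,  0.       ,  0.       ,  0.       ,  0.       ]), 'pose': array([[-0.87336198,  0.36244186, -0.32538401,  0.10164909],
       [-0.48706103, -0.64545136,  0.58835711,  0.66878218],
       [ 0.00322569,  0.6723306 ,  0.74024399,  0.89722451],
       [ 0.        ,  0.        ,  0.        ,  1.        ]])}
top {'intrinsics': array([[516.46553201,   0.        , 319.38560856],
       [  0.        , 516.46553201, 201.32163406],
       [  0.        ,   0.        ,   1.        ]]), 'dist': array([-0.04049004,  0.        ,  0.        ,  0.        ,  0.        ]), 'pose': array([[ 0.0164003 ,  0.98308903, -0.18239241,  0.24624038],
       [-0.99979197,  0.01391166, -0.01491556, -0.01141517],
       [-0.01212594,  0.18259909,  0.98311268,  1.44860438],
       [ 0.        ,  0.        ,  0.        ,  1.        ]])}
0.0188
```

View pics/top0.png

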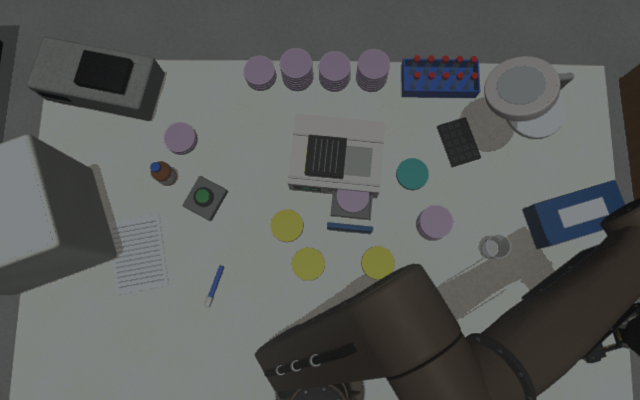

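View pics/side0.png

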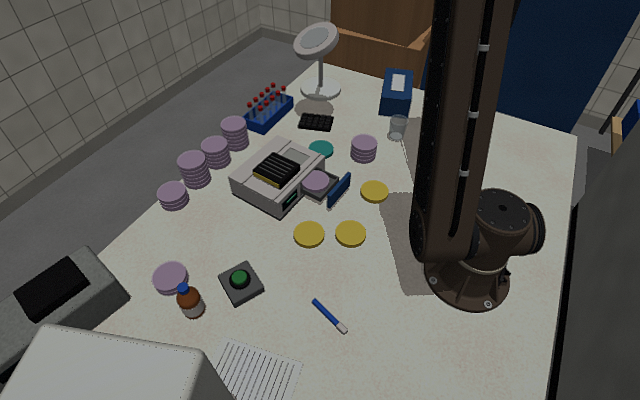

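The top view shows the reader at about (337,155), with the shutter at (326,157) left of the window at (358,160). The blue tray front is at (350,228), the dish in its tray at (353,198), and the pod button at (204,197). Lookalikes:
- **Blue front:** the marker at (216,285), the rack at (440,78) and the box at (580,213).
- **Dish:** loose or stacked purple dishes at (180,138) and (435,222), turquoise at (412,174), and yellow at (287,225), (308,264) and (378,263).
- **Black shutter:** the keypad at (459,142).
- **Green button:** the reader's small front display at (310,190).

Next I'll check these choices in a close crop.

```bash
cat > h.py <<'E'
import numpy as np, cv2
from plant import vision
def ray(n,px,c=None):
    c=c or vision.get_calibration(n)
    p=cv2.undistortPoints(np.array(px,float).reshape(-1,1,2),c["intrinsics"],c["dist"]).reshape(-1,2)
    d=np.c_[p[:,0],-p[:,1],-np.ones(len(p))]@c["pose"][:3,:3].T
    return c["pose"][:3,3],d
def plane(n,px,z,c=None):
    o,d=ray(n,px,c); return o+d*((z-o[2])/d[:,2])[:,None]
def proj(n,P,c=None):
    c=c or vision.get_calibration(n)
    q=(np.atleast_2d(P)-c["pose"][:3,3])@c["pose"][:3,:3]
    q=q*[1,-1,-1]
    return cv2.projectPoints(q,np.zeros(3),np.zeros(3),c["intrinsics"],c["dist"])[0].reshape(-1,2)
E
python3 - <<'E'
import cv2,numpy as np
im=cv2.imread("pics/top0.png"); a=im[105:245,280:400]
cv2.imwrite("pics/c1.png",cv2.resize(a,None,fx=4.2,fy=4.2,interpolation=cv2.INTER_CUBIC))
b=im[160:235,170:240]
cv2.imwrite("pics/c2.png",cv2.resize(b,None,fx=6,fy=6,interpolation=cv2.INTER_CUBIC))
hsv=cv2.cvtColor(im,cv2.COLOR_BGR2HSV)
for nm,lo,hi in(("blue",(100,120,40),(125,255,255)),("green",(45,100,30),(80,255,255)),):
    m=cv2.inRange(hsv,lo,hi)
    for c in cv2.findContours(m,cv2.RETR_EXTERNAL,cv2.CHAIN_APPROX_NONE)[0]:
        if cv2.contourArea(c)>20: print(nm,cv2.contourArea(c),cv2.minAreaRect(c),cv2.boxPoints(cv2.minAreaRect(c)).round(1).tolist())
E
```

```text
blue 85.5 ((215.82089233398438, 280.93365478515625), (3.716264009475708, 31.605606079101562), 20.323135375976562) [[208.60000610351562, 295.1000061035156], [219.60000610351562, 265.5], [223.10000610351562, 266.79998779296875], [212.10000610351562, 296.3999938964844]]
blue 51.5 ((349.4922790527344, 226.57989501953125), (43.28166961669922, 2.8576176166534424), 5.5275397300720215) [[327.79998779296875, 225.89999389648438], [328.1000061035156, 223.10000610351562], [371.20001220703125, 227.1999969482422], [370.8999938964844, 230.10000610351562]]
blue 2091.5 ((581.6112670898438, 212.4137725830078), (43.43894577026367, 85.23123931884766), 72.75853729248047) [[534.5, 204.3000030517578], [615.9000244140625, 179.0], [628.7000122070312, 220.5], [547.2999877929688, 245.8000030517578]]
blue 51.0 ((155.00001525878906, 166.5), (8.049844741821289, 8.497057914733887), 63.43495178222656) [[149.39999389648438, 164.8000030517578], [157.0, 161.0], [160.60000610351562, 168.1999969482422], [153.0, 172.0]]
blue 36.5 ((432.5, 69.0), (6.0, 9.0), 90.0) [[428.0, 66.0], [437.0, 66.0], [437.0, 72.0], [428.0, 72.0]]
blue 931.0 ((441.0, 75.5), (33.0, 76.0), 90.0) [[403.0, 59.0], [479.0, 59.0], [479.0, 92.0], [403.0, 92.0]]
green 116.5 ((202.0, 196.0), (12.0, 12.0), 90.0) [[196.0, 190.0], [208.0, 190.0], [208.0, 202.0], [196.0, 202.0]]
```

View pics/c1.png

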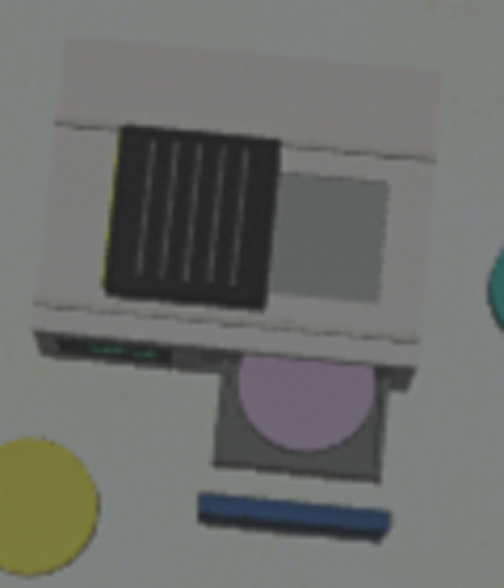

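View pics/c2.png

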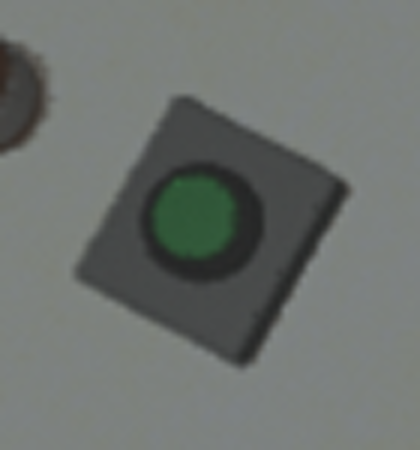

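The crops confirm the choices: the blue panel spans (198..390, 493..540) in the crop, the black shutter has its yellow edge on the left, and the green button sits on the grey pod. Next I'll measure the positions.

Run:
```python
from h import *
f=lambda L:[(280+x/4.2,105+y/4.2) for x,y in L]
def show(n,P):
    print(n,P.round(4).tolist(),"edges",[round(float(np.linalg.norm(P[i]-P[i-1])),4) for i in range(len(P))], "ang",[round(float(np.degrees(np.arctan2(*(P[i]-P[i-1])[[1,0]]))),1) for i in range(len(P))],"c",P.mean(0).round(4))
show("shutter",plane("top",f([(120,125),(281,140),(266,310),(104,293)]),.113))
show("window",plane("top",f([(281,172),(388,181),(379,302),(268,293)]),.085))
show("panel top back/front",plane("top",f([(199,492),(391,511),(389,530),(198,510)]),.073))
show("case",plane("top",f([(67,37),(442,72),(416,369),(33,330)]),.085))
show("dish",plane("top",f([(307,382)]),.037))
show("btn",plane("top",[(202,196),(170+195/6-.5,160+217/6-.5)],.052))
show("btn side",plane("side",[(240,279)],.052))
for n,L in(("yel",[(287,225),(308,264),(378,263)]),):show(n,plane("top",L,.01))
show("stack_a",plane("top",[(435,220)],.064))
show("turq",plane("top",[(412,174)],.016))
show("bottle cap",plane("top",[(155,166)],.12))
show("marker",plane("top",[(223,266),(207,305)],.016))
```

```text
shutter [[0.6762, 0.041, 0.113], [0.6675, -0.0624, 0.113], [0.5556, -0.0536, 0.113], [0.5652, 0.0489, 0.113]] edges [0.1112, 0.1038, 0.1122, 0.103] ang [-4.1, -94.8, 175.5, 84.6] c [ 0.6161 -0.0065  0.113 ]
window [[0.6546, -0.0636, 0.085], [0.6494, -0.1333, 0.085], [0.5684, -0.1273, 0.085], [0.5734, -0.0557, 0.085]] edges [0.0816, 0.0699, 0.0812, 0.0717] ang [-5.5, -94.2, 175.7, 86.0] c [ 0.6114 -0.095   0.085 ]
panel top back/front [[0.4448, -0.013, 0.073], [0.4343, -0.1358, 0.073], [0.4221, -0.1345, 0.073], [0.4332, -0.0125, 0.073]] edges [0.0116, 0.1232, 0.0123, 0.1225] ang [-2.4, -94.9, 173.9, 84.8] c [ 0.4336 -0.0739  0.073 ]
case [[0.7455, 0.0784, 0.085], [0.7244, -0.1691, 0.085], [0.5247, -0.1509, 0.085], [0.5469, 0.0954, 0.085]] edges [0.1994, 0.2484, 0.2006, 0.2473] ang [-4.9, -94.9, 174.8, 84.9] c [ 0.6354 -0.0366  0.085 ]
dish [[0.5247, -0.0836, 0.037]] edges [0.0] ang [0.0] c [ 0.5247 -0.0836  0.037 ]
btn [[0.5157, 0.3351, 0.052], [0.5167, 0.3352, 0.052]] edges [0.0009, 0.0009] ang [-176.7, 3.3] c [0.5162 0.3351 0.052 ]
btn side [[0.5074, 0.3396, 0.052]] edges [0.0] ang [0.0] c [0.5074 0.3396 0.052 ]
yel [[0.4441, 0.1004, 0.01], [0.3359, 0.0391, 0.01], [0.3416, -0.1549, 0.01]] edges [0.275, 0.1244, 0.194] ang [68.1, -150.5, -88.3] c [ 0.3739 -0.0051  0.01  ]
stack_a [[0.4561, -0.3042, 0.064]] edges [0.0] ang [0.0] c [ 0.4561 -0.3042  0.064 ]
turq [[0.5949, -0.2521, 0.016]] edges [0.0] ang [0.0] c [ 0.5949 -0.2521  0.016 ]
bottle cap [[0.5825, 0.4497, 0.12]] edges [0.0] ang [0.0] c [0.5825 0.4497 0.12  ]
marker [[0.3261, 0.2742, 0.016], [0.2191, 0.3131, 0.016]] edges [0.1138, 0.1138] ang [-20.0, 160.0] c [0.2726 0.2937 0.016 ]
```

The measured sizes agree with the given ones: case 200×248, shutter 104×111, panel 123 wide. Reader yaw is about -4.9° and its centre is at (0.635,-0.037). The tray face is at (0.426,-0.074), the shutter edge at (0.621,0.045) and the button at (0.514,0.336). I'll close the fingers and move to a spot in front of the tray, turning the jaws by -20°.

```bash
python3 -m handwheel '[[[0.3,1,0,-1],[0.3,1,0,-1],[0.3,1,0,-1],[0.3,1,0,-1],[0.3,1,0,0],[0.3,1,0,0],[0.3,1,0,0],[0.3,1,0,0]]]' 0
```

```text
time_s: 0.9
tcp_pos: [0.2733, -0.3215, 0.2189]
eef_rot: [34.0, 89.4, 118.1]
contact_force: [1.3, 0.9, 0.5]
gripper_width: 0.0296
```

```bash
python3 -m handwheel '[[[0.5,0.9,0,0],[0.5,0.9,0,0],[0.5,0.9,0,0],[0.5,0.9,0,0],[0.5,0.9,0,0],[0.4,0.9,0,0],[0.2,0.5,0,0],[0,0,0,0]]]'
```

```text
time_s: 1.7
tcp_pos: [0.3991, -0.0707, 0.2193]
eef_rot: [12.0, 89.4, 96.4]
contact_force: [0.1, -0.5, -0.5]
gripper_width: 0.0002
```

```bash
python3 -m handwheel '[[[0,0,-0.8,0],[0,0,-0.8,0],[0,0,-0.8,0],[0,-0.05,-0.8,0],[0,-0.05,-0.4,0],[0,0,0,0]]]'
python3 - <<'E'
from plant import vision
import cv2
for n in("side","top","wrist"): cv2.imwrite(f"pics/{n}1.png",vision.capture(n))
a=cv2.imread("pics/side1.png")[130:260,230:420]
cv2.imwrite("pics/s1c.png",cv2.resize(a,None,fx=4,fy=4))
E
```

```text
time_s: 2.3
tcp_pos: [0.3979, -0.0756, 0.0715]
eef_rot: [-2.6, 89.4, 81.8]
contact_force: [0.7, 0.1, -0.3]
gripper_width: 0.0005
```

View pics/s1c.png

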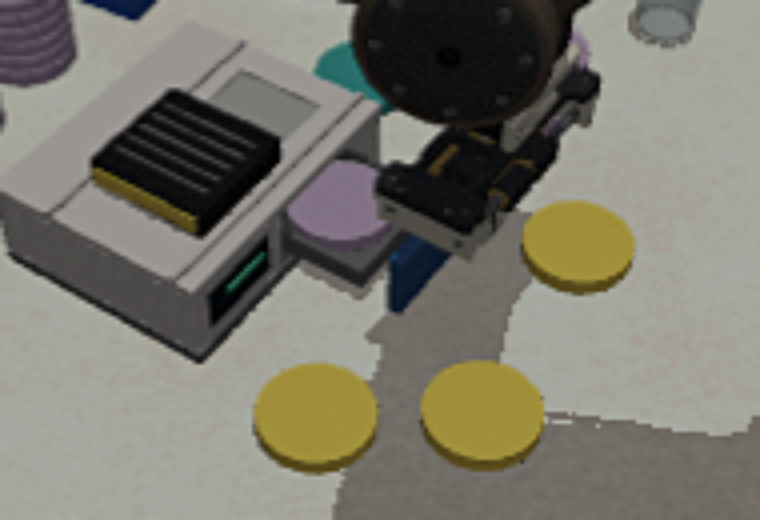

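View pics/wrist1.png

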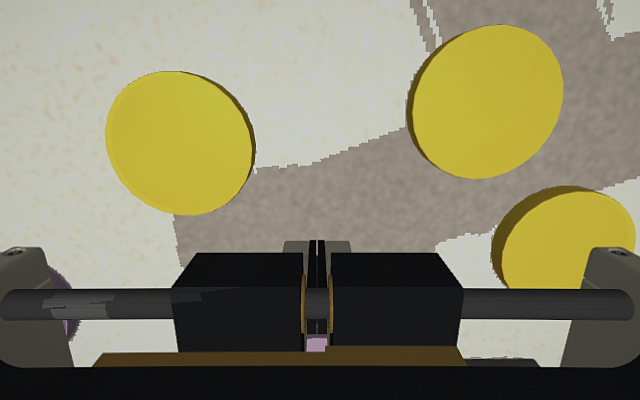

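The side crop shows the fingertips directly in front of the blue panel, touching nothing. The wrist view shows the yellow dishes clear below. I'll go down a little further and push along the reader's +x.

```bash
python3 -m handwheel '[[[0,0,-0.4,0],[0,0,-0.1,0],[0.2,0,0,0],[0.2,-0.02,0,0],[0.2,-0.02,0,0],[0.2,-0.02,0,0],[0.2,-0.02,0,0]]]'
```

```text
time_s: 3.15
tcp_pos: [0.4457, -0.0777, 0.0592]
eef_rot: [-39.0, 88.8, 45.5]
contact_force: [-2.0, 1.0, -0.4]
gripper_width: 0.0008
```

```bash
python3 -m handwheel '[[[0.2,-0.02,0,0],[0.2,-0.02,0,0],[0.2,-0.02,0,0],[0.2,-0.02,0,0]]]'
```

```text
time_s: 3.55
tcp_pos: [0.4811, -0.081, 0.0592]
eef_rot: [-38.6, 88.8, 45.9]
contact_force: [-2.0, 2.4, 0.4]
gripper_width: 0.0003
```

```bash
python3 -m handwheel '[[[0.15,-0.01,-0.05,0],[0.15,-0.01,0,0],[0.12,-0.01,0,0],[0.1,-0.01,0,0]]]'; python3 -m handwheel '[[[0.1,-0.01,0,0],[0.1,-0.01,0,0]]]';python3 -m handwheel '[[[0.1,-0.01,0,0],[0.1,-0.01,0,0]]]'
```

```text
time_s: 3.95
tcp_pos: [0.5044, -0.0831, 0.057]
eef_rot: [-39.5, 88.9, 45.0]
contact_force: [-1.2, 1.1, 0.5]
gripper_width: 0.0007
time_s: 4.15
tcp_pos: [0.5073, -0.0842, 0.0559]
eef_rot: [-9.5, 89.2, 75.0]
contact_force: [-19.3, 5.9, 12.5]
gripper_width: 0.0007
time_s: 4.35
tcp_pos: [0.5069, -0.0853, 0.0543]
eef_rot: [46.0, 89.0, 130.3]
contact_force: [-12.9, 5.6, 9.9]
gripper_width: 0.0006
```

The tray is on its hard stop (19 N at x = 0.507). I'll back off, rise and look.

```bash
python3 -m handwheel '[[[-0.4,0.03,0,0],[-0.4,0,0,0],[0,0,1,0],[0,0.5,1,0],[0.2,1,1,0],[0.2,1,0.5,0],[0.3,1,0,0],[0.3,1,0,0]]]'
python3 - <<'E'
from plant import vision
import cv2
for n in("side","top"):
  im=vision.capture(n);cv2.imwrite(f"pics/{n}2.png",im)
  a=im[130:260,230:420] if n=="side" else im[100:250,260:420]
  cv2.imwrite(f"pics/{n}2c.png",cv2.resize(a,None,fx=4,fy=4,interpolation=cv2.INTER_CUBIC))
E
```

```text
time_s: 5.15
tcp_pos: [0.5145, 0.0936, 0.1979]
eef_rot: [20.6, 89.0, 104.6]
contact_force: [1.0, -0.1, 0.3]
gripper_width: 0.0005
```

View pics/side2c.png

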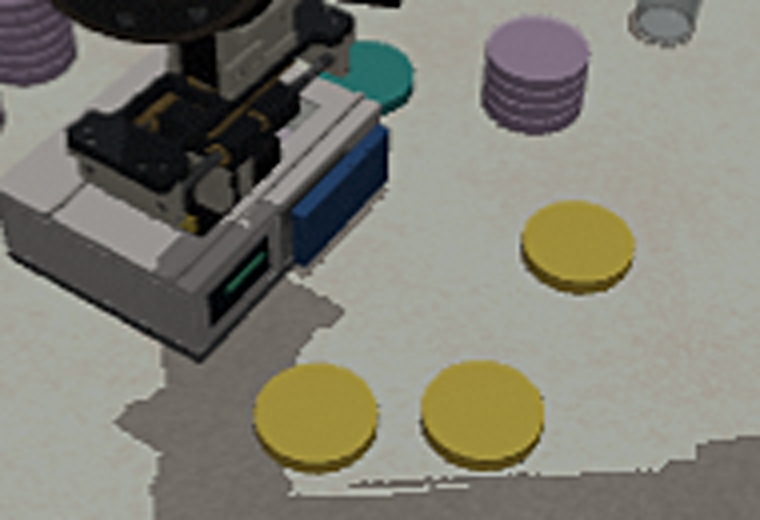

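View pics/top2c.png

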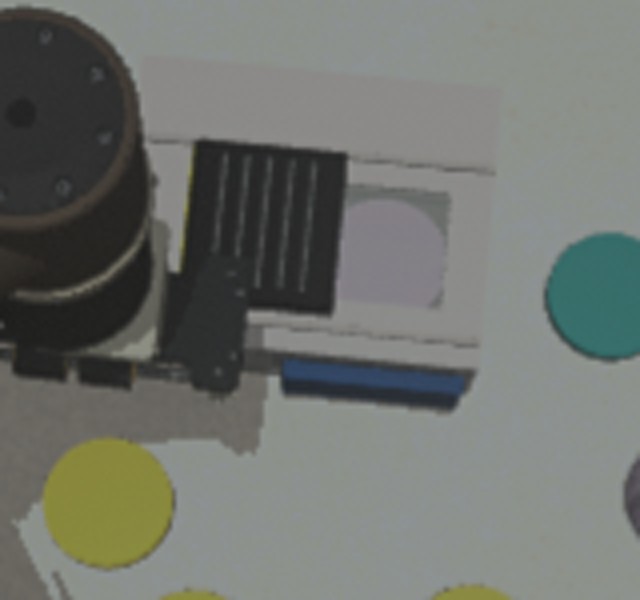

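The tray is home, with the dish under the window at about (390,245) in the top crop. Next I'll go to the left of the yellow shutter edge.

```bash
python3 -m handwheel '[[[0.7,0.1,0,0],[0.7,0.1,0,0],[0.7,0.05,0,0],[0.6,0,0,0],[0,0,-0.7,0],[0,0,-0.7,0],[0,0,-0.5,0],[0,0,0,0]]]'
```

```text
time_s: 6.05
tcp_pos: [0.632, 0.107, 0.1207]
eef_rot: [-7.6, 88.8, 76.8]
contact_force: [0.5, 0.3, -0.3]
gripper_width: 0.0008
```

```bash
python3 -m handwheel '[[[-0.15,0,-0.3,0],[-0.1,0,-0.25,0],[0,0,0,0]]]'
python3 - <<'E'
from plant import vision
import cv2
im=vision.capture("side");a=im[130:260,200:390]
cv2.imwrite("pics/side3c.png",cv2.resize(a,None,fx=4,fy=4,interpolation=cv2.INTER_CUBIC))
E
```

```text
time_s: 6.35
tcp_pos: [0.6234, 0.1066, 0.1003]
eef_rot: [-15.5, 88.8, 69.0]
contact_force: [0.6, 0.3, -0.8]
gripper_width: 0.0
```

View pics/side3c.png

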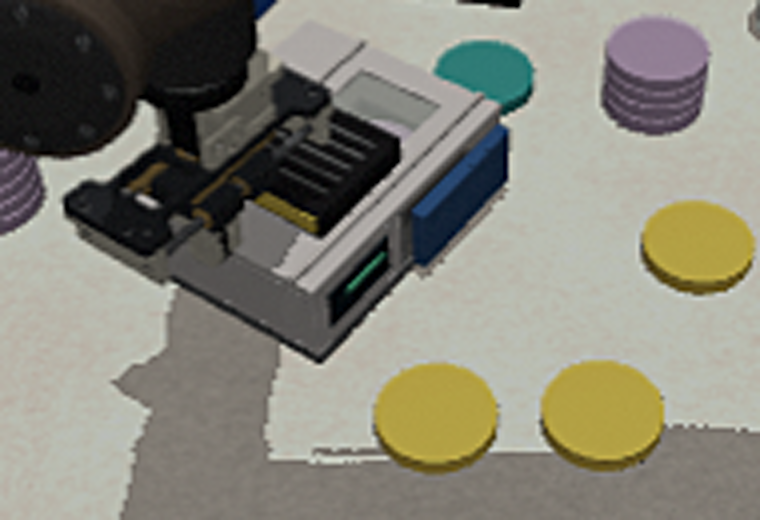

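The fingers are beside the yellow edge and clear of it. I'll push along the reader's -y.

```bash
python3 -m handwheel '[[[-0.02,-0.25,0,0],[-0.02,-0.25,0,0],[-0.02,-0.25,0,0],[-0.02,-0.25,0,0],[-0.02,-0.25,0,0],[-0.02,-0.25,0,0],[-0.02,-0.25,0,0],[-0.02,-0.25,0,0]]]'
```

```text
time_s: 7.2
tcp_pos: [0.6192, 0.0214, 0.1047]
eef_rot: [-26.5, 88.5, 58.0]
contact_force: [-0.8, 2.3, 0.8]
gripper_width: 0.0001
```

```bash
python3 -m handwheel '[[[-0.02,-0.25,0,0],[-0.02,-0.25,0,0],[-0.02,-0.25,0,0],[-0.02,-0.2,0,0],[-0.02,-0.15,0,0]]]'
```

```text
time_s: 7.7
tcp_pos: [0.6155, -0.0241, 0.1048]
eef_rot: [-25.5, 88.2, 59.0]
contact_force: [-4.7, 40.6, 6.4]
gripper_width: 0.0004
```

```bash
python3 -m handwheel '[[[0,0.1,0,0],[0,0.1,0,0]]]'
python3 - <<'E'
from plant import vision
import cv2
for n in("side","top"):
  im=vision.capture(n);cv2.imwrite(f"pics/{n}4.png",im)
  a=im[130:260,200:390] if n=="side" else im[100:250,260:420]
  cv2.imwrite(f"pics/{n}4c.png",cv2.resize(a,None,fx=4,fy=4,interpolation=cv2.INTER_CUBIC))
E
```

```text
time_s: 7.9
tcp_pos: [0.6158, -0.0164, 0.1051]
eef_rot: [-26.2, 88.1, 58.3]
contact_force: [-0.7, 0.2, 0.0]
gripper_width: 0.0007
```

View pics/side4c.png

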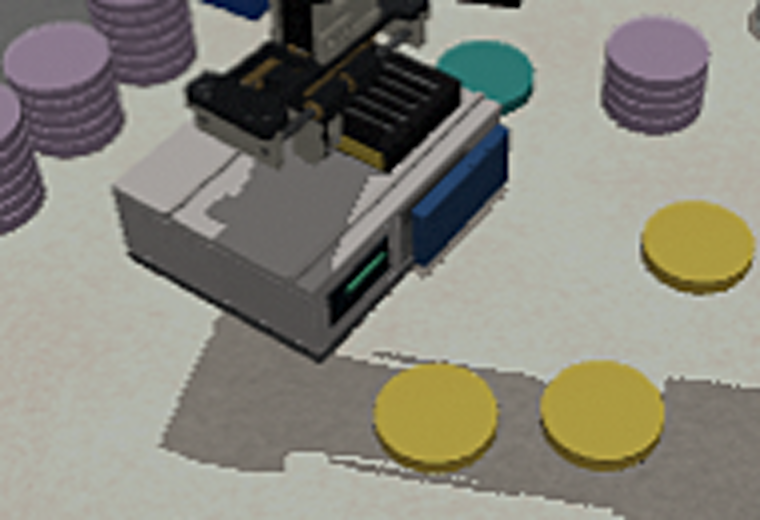

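View pics/top4c.png

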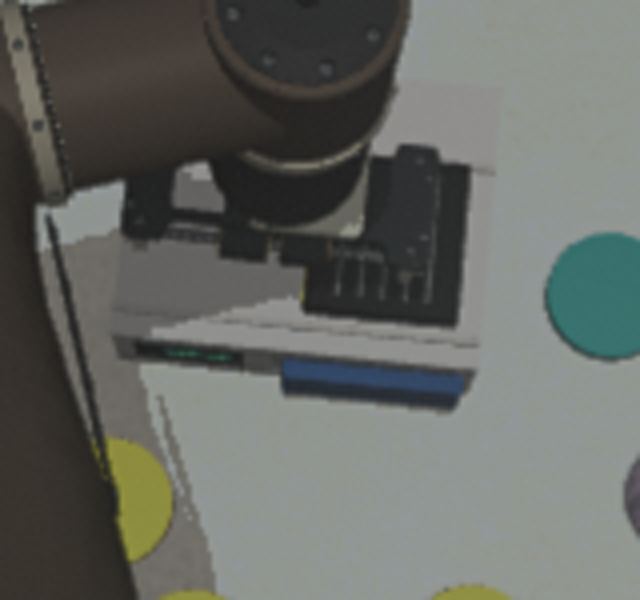

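The shutter now appears to cover the window. I'll retreat and measure the corners.

```bash
python3 -m handwheel '[[[0,0.3,0,0],[0,0.3,0.3,0],[0,0.3,1,0],[0,1,1,0.5],[-0.2,1,1,1],[-0.2,1,0,1],[-0.2,1,0,1],[-0.2,1,0,1]]]'
python3 - <<'E'
from plant import vision
import cv2
for n in("top",):
  im=vision.capture(n);cv2.imwrite(f"pics/{n}5.png",im)
  a=im[105:245,280:400]
  cv2.imwrite(f"pics/{n}5c.png",cv2.resize(a,None,fx=4.2,fy=4.2,interpolation=cv2.INTER_CUBIC))
E
```

```text
time_s: 8.8
tcp_pos: [0.5826, 0.2172, 0.2391]
eef_rot: [-34.6, 88.2, 72.8]
contact_force: [0.4, 0.4, -0.2]
gripper_width: 0.0003
```

View pics/top5c.png

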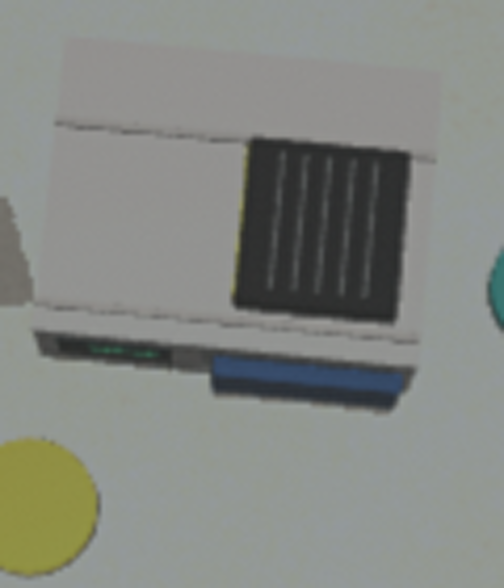

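Run:
```python
from h import *
f=lambda L:[(280+x/4.2,105+y/4.2) for x,y in L]
a=np.radians(-4.9);R=np.array([[np.cos(a),np.sin(a)],[-np.sin(a),np.cos(a)]])
c=np.array([.6354,-.0366])
g=lambda L,z:print(((plane("top",f(L),z)[:,:2]-c)@R.T*1000).round(1).tolist())
g([(120,125),(281,140),(266,310),(104,293)],.113)
g([(249,137),(410,152),(397,323),(234,306)],.113)
g([(213,378),(402,397)],.073) # panel front top after
g([(198,510),(389,530)],.073) # before
```

```text
[[34.0, 80.8], [34.2, -23.0], [-78.0, -23.8], [-77.2, 79.2]]
[[34.2, -2.4], [34.4, -105.8], [-78.2, -106.7], [-77.5, -3.4]]
[[-117.0, 5.6], [-117.3, -116.9]]
[[-203.5, 6.7], [-204.2, -115.7]]
```

The shutter edge is at reader y = -3 mm, which is where it sits when shut. The tray face measures -117 mm against the expected -116, but its apparent travel is only 87 mm instead of 90. I'll check that more closely with edge profiles.

Run:
```python
from h import *
a=np.radians(-4.9);R=np.array([[np.cos(a),np.sin(a)],[-np.sin(a),np.cos(a)]])
c=np.array([.6354,-.0366])
for nm,x0 in(("top0",-.206),("top5",-.116)):
    im=cv2.imread(f"pics/{nm}.png").astype(np.float32)
    xs=np.arange(x0-.03,x0+.03,.002); ys=np.linspace(-.1,-.01,40)
    prof=[]
    for x in xs:
        P=np.c_[np.c_[np.full(40,x),ys]@R+c,np.full(40,.073)]
        q=proj("top",P).astype(np.float32)
        prof.append(cv2.remap(im,q[:,0].reshape(-1,1),q[:,1].reshape(-1,1),cv2.INTER_LINEAR).reshape(-1,3).mean(0))
    print(nm)
    for x,p in zip(xs,prof): print(round((x-x0)*1000),p.round().tolist())
```

```text
top0
-30 [126.0, 129.0, 124.0]
-28 [126.0, 129.0, 124.0]
-26 [127.0, 129.0, 124.0]
-24 [126.0, 129.0, 124.0]
-22 [126.0, 129.0, 124.0]
-20 [126.0, 129.0, 124.0]
-18 [126.0, 129.0, 124.0]
-16 [126.0, 129.0, 124.0]
-14 [126.0, 129.0, 124.0]
-12 [127.0, 129.0, 125.0]
-10 [126.0, 129.0, 125.0]
-8 [117.0, 120.0, 116.0]
-6 [89.0, 90.0, 87.0]
-4 [63.0, 61.0, 58.0]
-2 [50.0, 45.0, 42.0]
0 [50.0, 44.0, 38.0]
2 [65.0, 51.0, 41.0]
4 [81.0, 59.0, 45.0]
6 [88.0, 63.0, 46.0]
8 [88.0, 63.0, 46.0]
10 [86.0, 62.0, 45.0]
12 [85.0, 63.0, 48.0]
14 [89.0, 75.0, 64.0]
16 [107.0, 104.0, 98.0]
18 [121.0, 123.0, 119.0]
20 [125.0, 129.0, 124.0]
22 [126.0, 129.0, 125.0]
24 [126.0, 129.0, 124.0]
26 [126.0, 129.0, 125.0]
28 [126.0, 129.0, 125.0]
top5
-30 [147.0, 152.0, 147.0]
-28 [147.0, 152.0, 147.0]
-26 [147.0, 152.0, 147.0]
-24 [147.0, 152.0, 147.0]
-22 [147.0, 152.0, 147.0]
-20 [147.0, 152.0, 147.0]
-18 [148.0, 152.0, 147.0]
-16 [148.0, 153.0, 147.0]
-14 [147.0, 151.0, 146.0]
-12 [133.0, 138.0, 134.0]
-10 [105.0, 107.0, 105.0]
-8 [77.0, 75.0, 72.0]
-6 [61.0, 56.0, 52.0]
-4 [57.0, 51.0, 45.0]
-2 [57.0, 51.0, 45.0]
0 [62.0, 53.0, 46.0]
2 [78.0, 61.0, 49.0]
4 [96.0, 70.0, 53.0]
6 [103.0, 74.0, 55.0]
8 [104.0, 75.0, 55.0]
10 [102.0, 74.0, 54.0]
12 [99.0, 72.0, 54.0]
14 [86.0, 67.0, 54.0]
16 [73.0, 66.0, 60.0]
18 [77.0, 77.0, 75.0]
20 [104.0, 106.0, 105.0]
22 [133.0, 135.0, 133.0]
24 [144.0, 146.0, 144.0]
26 [146.0, 148.0, 147.0]
28 [146.0, 148.0, 146.0]
30 [146.0, 148.0, 146.0]
```

Both profiles put the front edge at +2 to +2.5 mm relative to its expected place, so the tray travelled 90 mm and is home. Next is the button: I'll cross-check its position with the pod corners and the side view.

Run:
```python
from h import *
P=plane("top",[(170+x/6,160+y/6) for x,y in [(182,95),(348,188),(238,362),(77,272)]],.03)
print(P.round(4).tolist(),P.mean(0))
for n in("side","top"):
    m=cv2.inRange(cv2.cvtColor(cv2.imread(f"pics/{n}0.png"),cv2.COLOR_BGR2HSV),(45,130,70),(80,255,255))
    for c in cv2.findContours(m,cv2.RETR_EXTERNAL,cv2.CHAIN_APPROX_NONE)[0]:
        if cv2.contourArea(c)>40:
            ctr=cv2.minEnclosingCircle(c);print(n,ctr,plane(n,[ctr[0]],.052).round(4))
```

```text
[[0.5781, 0.3487, 0.03], [0.5344, 0.2677, 0.03], [0.4512, 0.3151, 0.03], [0.4926, 0.3932, 0.03]] [0.51406269 0.33118156 0.03      ]
side ((239.0, 277.0), 7.280210018157959) [[0.5132 0.3362 0.052 ]]
```

All estimates agree on (0.515, 0.335). I'll move above the button and turn the jaws to about 150° so the gripper body stays clear of the bottle.

```bash
python3 -m handwheel '[[[-0.25,0.4,0,1],[-0.25,0.4,0,1],[-0.25,0.4,0,1],[-0.25,0.4,0,1],[-0.25,0.4,0,1],[-0.2,0.4,0,1],[-0.15,0.35,0,1],[0,0.2,0,1]]]'
```

```text
time_s: 9.65
tcp_pos: [0.5115, 0.352, 0.2472]
eef_rot: [-44.6, 88.1, 105.4]
contact_force: [0.3, 0.2, -0.5]
gripper_width: 0.0006
```

```bash
python3 -m handwheel '[[[0.05,-0.25,-0.7,0],[0.05,-0.2,-0.7,0],[0,0,-0.7,0],[0,0,-0.7,0],[0,0,-0.6,0],[0,0,-0.4,0],[0,0,0,0]]]'
```

```text
time_s: 10.35
tcp_pos: [0.5138, 0.34, 0.0981]
eef_rot: [-57.7, 87.9, 92.8]
contact_force: [-0.2, 0.8, 0.1]
gripper_width: 0.0007
```

```bash
python3 -m handwheel '[[[0.03,-0.15,-0.3,0],[0,-0.05,-0.3,0],[0,0,-0.3,0],[0,0,0,0]]]'
python3 - <<'E'
from plant import vision
import cv2
im=vision.capture("side");a=im[200:340,140:330]
cv2.imwrite("pics/side6c.png",cv2.resize(a,None,fx=4,fy=4,interpolation=cv2.INTER_CUBIC))
E
```

```text
time_s: 10.75
tcp_pos: [0.5159, 0.3332, 0.0628]
eef_rot: [-62.6, 87.7, 88.0]
contact_force: [-0.9, -0.3, -0.4]
gripper_width: 0.0002
```

View pics/side6c.png

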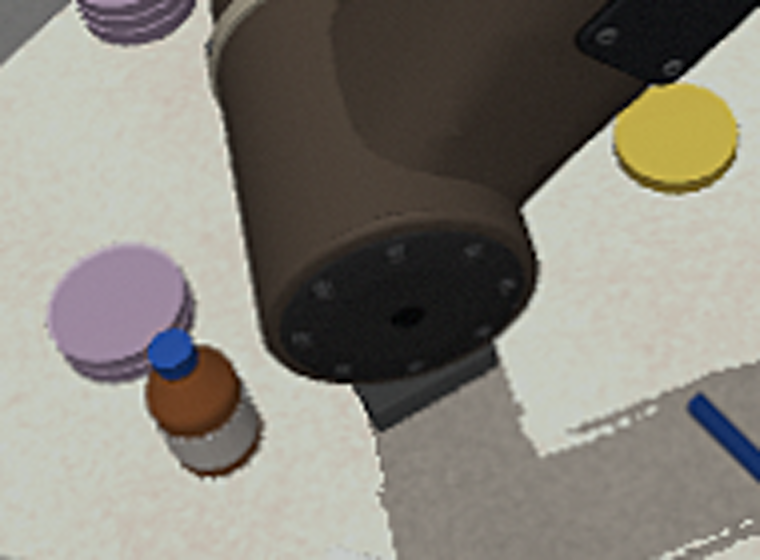

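The bottle is clear of the arm, and the pod is hidden under the wrist. I'll press in small steps and watch the force.

```bash
python3 -m handwheel '[[[0,0,-0.15,0],[0,0,-0.15,0],[0,0,0,0]]]'; python3 -m handwheel '[[[0,0,-0.12,0],[0,0,-0.1,0]]]'; python3 -m handwheel '[[[0,0,-0.1,0],[0,0,-0.1,0]]]'
```

```text
time_s: 11.1
tcp_pos: [0.5174, 0.3344, 0.0521]
eef_rot: [-66.5, 87.6, 84.1]
contact_force: [-1.2, -0.7, 2.1]
gripper_width: 0.0006
time_s: 11.3
tcp_pos: [0.518, 0.3348, 0.0456]
eef_rot: [-68.6, 87.6, 82.1]
contact_force: [-15.7, -5.4, 43.3]
gripper_width: 0.0005
time_s: 11.5
tcp_pos: [0.518, 0.3348, 0.0456]
eef_rot: [-71.7, 87.5, 79.2]
contact_force: [-15.5, -7.5, 40.6]
gripper_width: 0.0005
```

The button bottomed out at z = 0.0456, about 6 mm of travel and well above 4.5 N. I'll release straight up and then retreat.

```bash
python3 -m handwheel '[[[0,0,0.4,0],[0,0,0.6,0],[0,0,1,0],[0,0,1,0],[-0.5,-0.3,1,0],[-0.8,-0.5,0.5,0],[-0.8,-0.8,0,0],[0,-0.8,0,0]]]'; python3 -m handwheel '[[[0.3,-1,0,0],[0.3,-1,0,0],[0.3,-1,0,0],[0.3,-1,0,0],[0.3,-1,0,0],[0.3,-1,0,0],[0.3,-1,0,0],[0,0,0,0]]]'
python3 - <<'E'
from plant import vision
import cv2
for n in("top","side"): cv2.imwrite(f"pics/{n}7.png",vision.capture(n))
E
```

```text
time_s: 12.3
tcp_pos: [0.4315, 0.2388, 0.2321]
eef_rot: [-73.7, 87.4, 77.3]
contact_force: [1.6, 0.6, 0.7]
gripper_width: 0.0003
time_s: 13.1
tcp_pos: [0.515, -0.0536, 0.234]
eef_rot: [-79.7, 86.9, 71.5]
contact_force: [0.3, 1.4, -0.9]
gripper_width: 0.0006
```

View pics/top7.png

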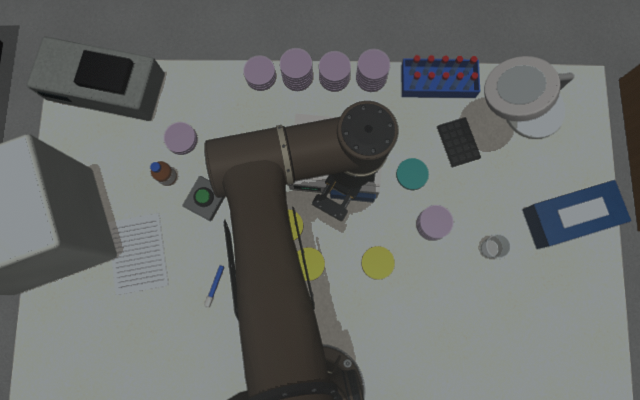

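View pics/side7.png

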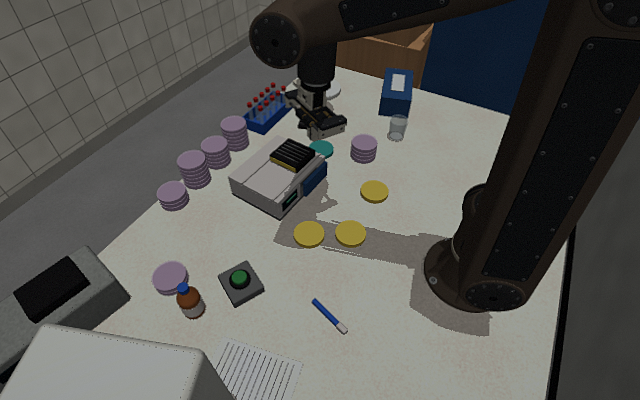

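In the side view the shutter is shut at (293,155) and the tray shut at (313,178). The button is up at (239,279), everything else is where it was, and the arm is clear.

Run:
```python
from plant import readout, close_job
from h import *
a,b=cv2.imread("pics/side0.png"),cv2.imread("pics/side7.png")
for im in(a,b):
    m=cv2.inRange(cv2.cvtColor(im,cv2.COLOR_BGR2HSV),(45,130,70),(80,255,255)); m[:250]=0
    M=cv2.moments(m); print("button",M["m10"]/M["m00"],M["m01"]/M["m00"])
print(readout.get_state()["time_s"]); print(close_job())
```

```text
button 238.71428571428572 276.5238095238095
button 238.71428571428572 276.5238095238095
13.2
the job is handed in; nothing more can be done
None
```

I handed the job in at 13.2 s. With closed fingertips I pushed the tray home, slid the shutter over the window, then pressed the green button to its stop and released it.

**Last checks:**
- **Tray:** its front edge moved 90 mm between pictures. My first rough corner measurement said 87 mm, but edge profiles resolved that to 90. It met its hard stop at about 19 N.
- **Dish:** it showed under the window before the shutter covered it, so I couldn't see it after that.
- **Shutter:** its yellow edge is at -3 mm in the reader's y, the fully shut position, and it met its hard stop.
- **Button:** it bottomed after about 6 mm of travel. Afterwards it shows at exactly the same pixel as at the start, so it is back up.
- **Bystanders:** none looked moved in either view; I compared these by eye and did not measure them. The arm was clear of everything at hand-in.

The fingertip force peaked at about 41 N on the shutter stop and about 43 N vertically on the button. That is well under the 120 N wrist limit. The 40 N limit is for the arm or the gripper's body; as far as I could see only the fingers touched, but the wrist hid the pod during the press.

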